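# Turn the plinth castings out of their ring moulds and cure them

## Task

Turn the puppet plinths out of the ring moulds: set each filled mould over the push-out block and lower it so that the pillar pushes the loose base with its casting up through the ring, lift the casting off and stand it on the steel tray beside the others, and lay all three rings, the one that may already be empty too, flat in the low wooden bin. Once every casting stands on the tray, take the UV lamp (it is switched on) and hold it still for three seconds, shining on the middle of the tray from about 15 cm away, then lay it back on its rest. Keep the castings upright throughout, and do not disturb the puppet, the paint pot or the beaker.

Things in the scene. Friction and masses are not known exactly. Their poses are not given: they have to be found in the camera images.
- ring_a_mid (a point): centre (half-way up, on the axis) of a plain aluminium ring mould: outer diameter 60 mm, height 27 mm, straight bore 54.6 mm, with a lip 3 mm thick at the foot that narrows the opening to 42 mm; 0.09 kg; z is its axis, pointing up, lip below. Starts standing on the dark rubber mat (3 mm thick). The casting of the same letter, if there is one, starts inside it; otherwise the ring is empty.
- ring_b_mid (a point): centre (half-way up, on the axis) of a plain aluminium ring mould: outer diameter 60 mm, height 27 mm, straight bore 54.6 mm, with a lip 3 mm thick at the foot that narrows the opening to 42 mm; 0.09 kg; z is its axis, pointing up, lip below. Starts standing on the dark rubber mat (3 mm thick). The casting of the same letter, if there is one, starts inside it; otherwise the ring is empty.
- ring_c_mid (a point): centre (half-way up, on the axis) of a plain aluminium ring mould: outer diameter 60 mm, height 27 mm, straight bore 54.6 mm, with a lip 3 mm thick at the foot that narrows the opening to 42 mm; 0.09 kg; z is its axis, pointing up, lip below. Starts standing on the dark rubber mat (3 mm thick). The casting of the same letter, if there is one, starts inside it; otherwise the ring is empty.
- cast_a_mid (a point): centre (half-way up, on the axis) of a round off-white plinth casting stuck to its loose steel base disc, one piece: diameter 51.6 mm, height 22 mm (base 5 mm, casting 17 mm), 0.075 kg; z is its axis, pointing up, base below. It starts in ring a, standing on the lip, its top 2 mm below the ring's rim, so that it can not be grasped there; slack in the bore 1.5 mm all round. Absent in some starts.
- cast_b_mid (a point): centre (half-way up, on the axis) of a round off-white plinth casting stuck to its loose steel base disc, one piece: diameter 51.6 mm, height 22 mm (base 5 mm, casting 17 mm), 0.075 kg; z is its axis, pointing up, base below. It starts in ring b, standing on the lip, its top 2 mm below the ring's rim, so that it can not be grasped there; slack in the bore 1.5 mm all round. Absent in some starts.
- cast_c_mid (a point): centre (half-way up, on the axis) of a round off-white plinth casting stuck to its loose steel base disc, one piece: diameter 51.6 mm, height 22 mm (base 5 mm, casting 17 mm), 0.075 kg; z is its axis, pointing up, base below. It starts in ring c, standing on the lip, its top 2 mm below the ring's rim, so that it can not be grasped there; slack in the bore 1.5 mm all round. Absent in some starts.
- cast_a: the same casting a, origin at the centre of its underside
- cast_b: the same casting b, origin at the centre of its underside
- cast_c: the same casting c, origin at the centre of its underside
- block_top (a point): centre of the top of the push-out block, fixed to the bench: an upright pillar 36 mm in diameter whose top is 54 mm above the bench, on a round foot 110 mm in diameter and 6 mm thick. The pillar passes through the lip of a ring with 3 mm to spare all round. A ring let down to the foot has its rim 21 mm below the pillar's top.
- tray_in (a point): centre of the inner floor (3 mm above the bench) of the shallow steel tray, fixed: outside 240 mm along its x, 130 mm along its y, 10 mm high, walls 3 mm. Room for three castings in a row along x, 70 mm apart. The lamp is to be aimed at this point.
- bin_in (a point): centre of the inner floor (3 mm above the bench) of the low plain wooden bin for empty rings, fixed: outside 140 mm along its x, 240 mm along its y, 22 mm high, walls 3 mm. Room for three rings in a row along y, 72 mm apart; rings may also be stacked on one another.
- lamp_grip (a point): middle of the handle of the loose UV lamp, 10 mm behind the lamp's centre of mass: a bar 26 mm wide (along its y), 24 mm high, reaching from 80 mm behind to 64 mm ahead of this point along its x; x points to the head, z up. The angled head (34 mm in diameter, 46 mm long) points 45 degrees downwards from x. 0.17 kg. It starts lying on its rest.
- lamp_head: the lamp's head, rigid with the handle: origin at the centre of the lens, 100 mm ahead of lamp_grip along the handle and 30 mm below it; x is the direction of the beam (45 degrees down and ahead when the handle is level).
- rest_mid (a point): place of lamp_grip when the lamp lies on its rest, 57 mm above the bench; x along the handle to the head, z up. The rest is a fixed black stand: two blocks 14 mm thick, 45 mm before and behind this point, carry the handle 45 mm above the bench between cheeks 38 mm apart and 14 mm high; between the blocks the handle is free for the fingers down to the base plate, 6 mm thick.
- puppet_mid (a point): bystander: unpainted puppet with a big round head, about 200 mm tall, standing on a wooden plinth 64 mm across; point 90 mm above its foot
- pot_mid (a point): bystander: small lidded paint pot, 43 mm across, 34 mm high; its centre
- beaker_mid (a point): bystander: white plastic mixing beaker, 70 mm across, 85 mm high; half-way up
Things that resemble listed ones, but are neither listed nor needed, are in the scene too. Leave any turquoise look-alike of the part that bears rest_mid alone.

How it is judged:
By the outcome, as a careful person would: the job done as asked, in the order asked, and still so for the second after the job is handed in, with the robot touching nothing.
Of cast_a, cast_b, cast_c only 2 to 3 are there at a start; the rules pass over those that are not, and their reading is None.
At some moment in a run one of ring_a, ring_b, ring_c may be knocked a few centimetres aside while the robot is not near it.
It also fails if it takes over 210 s, if anything falls off the work surface, if the arm or the gripper's body presses on something with over 40 N, if the wrist force passes 120 N, or if a joint passes its speed limit or range.

## Robot

A 7-joint arm with a two-finger parallel gripper is mounted at the origin on the work surface. World frame = base frame: x ahead of the robot, y to its left, z up, the work surface at z = 0. Lengths are in m, angles in rad, forces in N, time in s.
With the tool pointing down it reaches from about 0.35 to 0.9 m from the base axis. Payload 8.1 kg.
Tool frame: the origin (TCP) lies at the centre of the arm's flange, where the gripper is bolted on; the fingertips stand 178 mm ahead of it and the grasp point (between the pads) lies 159 mm ahead of it; z points along the fingers, y is the line along which they close (so a half turn about z gives the same grasp; the last joint's range is limited). The gripper opens to 92 mm and grips with 3 to 60 N. Pads are 19 mm wide; open, the fingers measure 130 mm over their backs; the gripper's body (75 mm by 190 mm) begins 47 mm behind the grasp point.
Start: joints at [-0.103, 0.434, 0.025, 1.573, -0.012, 1.134, -0.075], TCP at [0.625, -0, 0.405] pointing down, gripper open.
Joint ranges: [-2.62, 2.62], [-0.44, 2.09], [-1.27, 1.32], [0.08, 2.57], [-1.32, 4.46], [0.12, 2], [-2.74, 2.74]. Speed limits (rad/s): [2.22, 2.22, 3.01, 3.01, 3.14, 3.14, 3.14].

## Interface

Orientations are given as a rotation vector (axis times angle).
In Python, from cell import arm gives the robot as it stands. The module is installed in compiled form; this text tells all that it offers.
- The arm moves only by the shell command python3 -m inch 'ROWS' [FORCE]. ROWS is text: rows parted by semicolons, each of 5 numbers parted by spaces: the shift along the tool's x, y, z in m, then the turn about the tool's z in rad, then the finger opening in m, from 0 to 0.0918. In form: x y z roll fingers; .... A call has 1 to 5 rows; each row is the pose to reach, as a shift and turn from the pose commanded when the call began, along the tool's axes at that moment; what a row does not reach only later rows make up. A row lasts 1/10 s, in which the tool goes at most 50 mm and 8.59 degrees, less where a joint would pass 70% of its speed; a pose out of reach is approached as far as the arm can. A call with a gripper value outside its range is refused whole. The fingers move at their own pace and stop on an object; FORCE is the grip in N (left out, the last holds). Time passes only in rows, so rows that repeat a pose let the fingers close. It gives the time, the measured TCP pose, the force, the opening and the grip force at its end, in the units of the state.
- arm.observe(): the state, without advancing time (a new reading comes with each control period).
- arm.get_image(name): name is "scene" or "side" or "wrist"; returns the picture (420x560x3 uint8, red, green, blue); there is no depth.
- arm.get_calibration(name): a dict with "intrinsics" (3x3 intrinsics, pixels), "distortion" ([k1, k2, p1, p2, k3] as OpenCV has them; the pictures are not rectified), "pose" (4x4, takes a point from camera to world coordinates). Camera axes: x right, y up, looking along -z (the intrinsics and any distortion apply to the point x, -y, -z); pixel columns grow to the right and rows downward; lengths in m; the calibration is good to about 2 mm. A picture is of the moment at which its call begins: read the wrist's pose just before it. get_calibration takes no time and is no camera call; for the wrist camera it gives the pose at the moment of the call.
- arm.sign_off(): hands the job in; it is judged then, once.
Trained networks look in the newest picture that a camera, given by its name, has taken for a name from the list of things; names that differ only in an ending like _2 or _b are one class to them, and where a whole thing is asked for, a point or a joint stands for the part that bears it (a point fixed in the world has none). Each returns a list of dicts, best first, with "conf" (0 to 1); they miss things now and then, are a little off and sometimes report something else, mostly with a low value. They report only what shows in the picture. A call takes as long as a camera call. They do not tell look-alikes from the thing itself.
- arm.look_for(camera, query): "point" ([row, column] in pixels, amid what is visible of it).
- arm.silhouettes(camera, query): "region" (420x560 bool, what is visible of it) and "point" ([row, column] in pixels, amid what is visible of it).
- arm.place_of(camera, query): "point" ([row, column] in pixels: a listed point, or the origin of a listed thing).
The state is a dict: "clock": time; "joints": joint angles; "dq": joint speeds; "joint_efforts": joint torques, N m; "position": TCP position; "ee_rot": TCP orientation; "force": force on the tool from outside, world axes, zero at the start; "ft_torque": the same for the moment, N m; "width": opening from 0.0 (shut) to 1.0 (fully open); "gripper_force": force on a finger pad.
Only numpy, scipy, OpenCV 4.12 (cv2) and the standard library are available. Lean on these libraries where they do the work, as an engineer would, in place of code of your own. Each camera call takes 0.05 s, during which the arm holds its last target. There are 200 camera calls.

## Working session

There is one attempt and no reset: what is moved stays moved. The work goes in short steps, Python scripts to look and compute and a shell command to move; the robot and the scene stay as the last step left them, time stands still between calls to the robot, and variables do not carry over. Pictures are saved under pics/ and viewed, at most 14 in all, crops included, and the job is handed in when it is done.

```bash
mkdir -p pics; ls
cat > h.py <<'E'
import numpy as np, cv2
from cell import arm
from scipy.spatial.transform import Rotation as R
def snap(cam,fn=None,crop=None,scale=1):
    im=arm.get_image(cam)
    o=im
    if crop: r0,r1,c0,c1=crop; o=im[r0:r1,c0:c1]
    if fn: cv2.imwrite('pics/'+fn,cv2.resize(o,None,fx=scale,fy=scale)[:,:,::-1])
    return im
def toplane(cam,pt,z,cal=None):
    c=cal or arm.get_calibration(cam)
    uv=cv2.undistortPoints(np.array([[[pt[1],pt[0]]]],float),np.array(c['intrinsics'],float),np.array(c['distortion'],float))[0,0]
    T=np.array(c['pose']); d=T[:3,:3]@np.array([uv[0],-uv[1],-1]); o=T[:3,3]
    return o+d*(z-o[2])/d[2]
def topix(cam,P):
    c=arm.get_calibration(cam); T=np.array(c['pose']); q=T[:3,:3].T@(np.array(P)-T[:3,3]); q=q*[1,-1,-1]
    p=cv2.projectPoints(q.reshape(1,3),np.zeros(3),np.zeros(3),np.array(c['intrinsics'],float),np.array(c['distortion'],float))[0][0,0]
    return p[::-1]
Z={'ring_a_mid':.0165,'cast_a_mid':.017,'block_top':.054,'tray_in':.003,'bin_in':.003,'lamp_grip':.057,'rest_mid':.057,'puppet_mid':.09,'pot_mid':.017,'beaker_mid':.0425}
E
python3 - <<'E'
from h import *
for cam in ['scene','side','wrist']:
    snap(cam,cam+'0.png',scale=1.4)
    print(cam,np.round(arm.get_calibration(cam)['pose'],3).tolist())
    if cam=='wrist': continue
    for q,z in Z.items():
        for r in arm.place_of(cam,q)[:5]:
            print(q,round(r['conf'],2),np.round(r['point']),np.round(toplane(cam,r['point'],z),3)[:2])
s=arm.observe();print({k:np.round(v,3) for k,v in s.items()})
E
```

```text
pics
scene [[-0.883, -0.317, 0.347, 0.998], [0.47, -0.593, 0.654, 0.83], [-0.002, 0.741, 0.672, 0.999], [0.0, 0.0, 0.0, 1.0]]
ring_a_mid 0.86 [317. 407.] [0.399 0.294]
cast_a_mid 0.64 [318. 407.] [0.402 0.297]
block_top 0.58 [245. 320.] [0.474 0.04 ]
tray_in 0.72 [175. 270.] [ 0.427 -0.326]
bin_in 0.77 [306. 267.] [0.655 0.109]
rest_mid 0.82 [136. 209.] [ 0.534 -0.523]
rest_mid 0.8 [223. 224.] [ 0.65 -0.14]
rest_mid 0.29 [363. 394.] [0.517 0.393]
puppet_mid 0.82 [160. 172.] [ 0.688 -0.414]
pot_mid 0.7 [209. 305.] [ 0.419 -0.13 ]
pot_mid 0.5 [177. 272.] [ 0.432 -0.3  ]
beaker_mid 0.9 [394. 329.] [0.661 0.386]
beaker_mid 0.67 [365. 389.] [0.52  0.387]
side [[0.705, 0.382, -0.598, -0.254], [-0.709, 0.358, -0.608, -0.835], [-0.018, 0.852, 0.523, 0.744], [0.0, 0.0, 0.0, 1.0]]
ring_a_mid 0.53 [201. 188.] [0.395 0.292]
cast_a_mid 0.43 [200. 190.] [0.401 0.289]
block_top 0.72 [210. 262.] [0.482 0.026]
block_top 0.18 [289. 340.] [ 0.371 -0.361]
tray_in 0.93 [284. 340.] [ 0.433 -0.316]
bin_in 0.66 [191. 287.] [0.678 0.118]
lamp_grip 0.65 [207. 341.] [ 0.652 -0.137]
rest_mid 0.97 [213. 342.] [ 0.629 -0.159]
rest_mid 0.96 [283. 440.] [ 0.542 -0.522]
puppet_mid 0.61 [230. 432.] [ 0.681 -0.416]
puppet_mid 0.25 [210. 342.] [ 0.598 -0.18 ]
pot_mid 0.48 [248. 286.] [ 0.431 -0.126]
wrist [[1.0, 0.0, -0.002, 0.624], [0.0, 0.963, 0.271, 0.072], [0.002, -0.271, 0.963, 0.384], [0.0, 0.0, 0.0, 1.0]]
{'clock': np.float64(1.15), 'joints': array([-0.103,  0.434,  0.025,  1.573, -0.012,  1.134, -0.075]), 'dq': array([-0.001, -0.   , -0.001, -0.001, -0.001,  0.001,  0.002]), 'joint_efforts': array([-2.0000e-03, -6.6768e+01,  9.8300e-01, -3.1481e+01, -6.1000e-02,
        3.3000e-02,  0.0000e+00]), 'position': array([ 0.625, -0.   ,  0.405]), 'ee_rot': array([2.221, 2.221, 0.   ]), 'force': array([-0.172, -0.102,  0.877]), 'ft_torque': array([-0.032, -0.008,  0.055]), 'gripper_force': np.float64(0.0), 'width': np.float64(1.003)}
```

View pics/scene0.png

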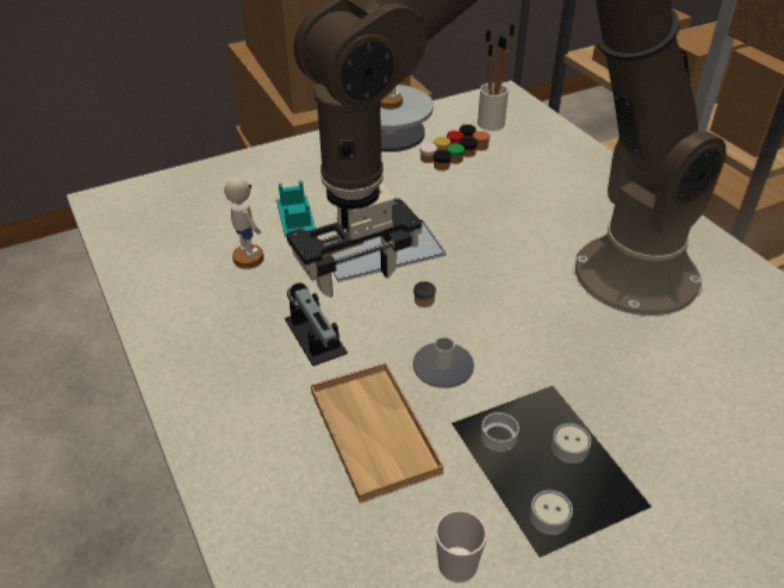

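View pics/side0.png

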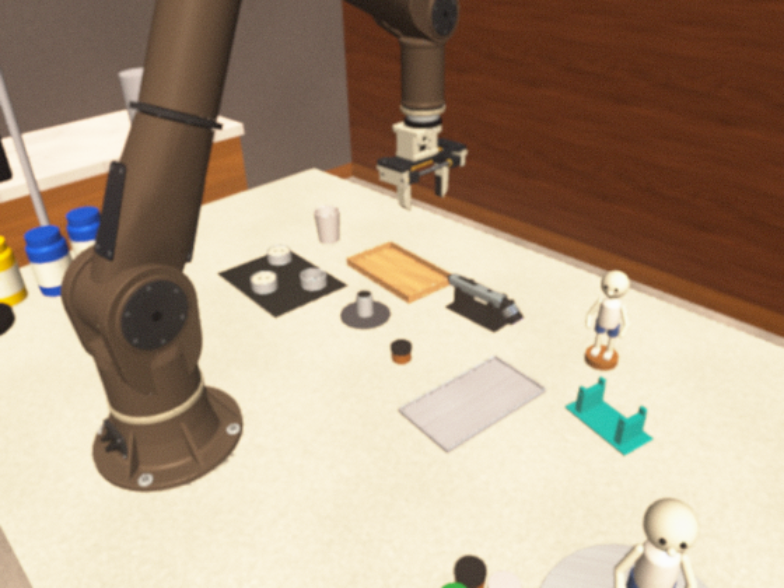

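View pics/wrist0.png

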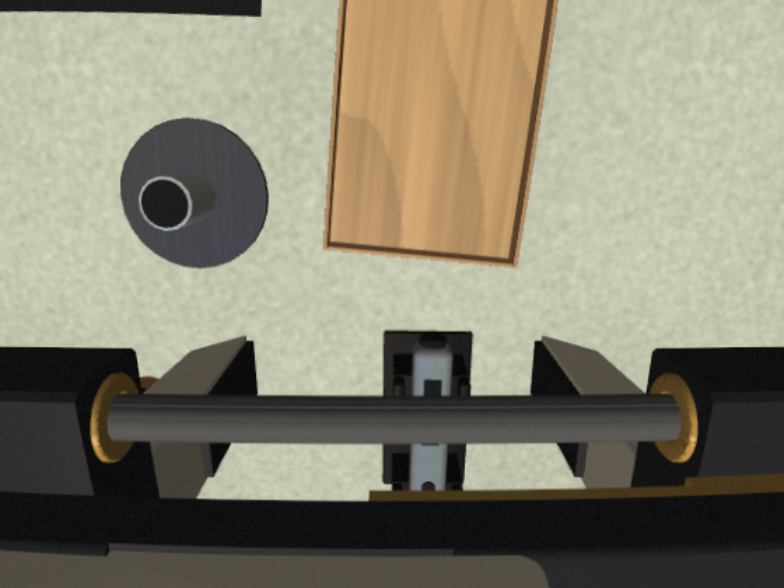

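The scene picture shows filled rings at scaled pixels (571,442) and (551,511) as (column, row), and an empty ring at (500,432). The lamp is on the black rest at (314,325). The turquoise stand at (292,205) is the empty look-alike, so I'll leave it alone. The bin is at (375,430), the tray at (390,245) and the pillar at (444,355). The lamp's head points roughly towards -y.

```bash
python3 -m inch '0.05 -0.03 0 0 0.0918;0.1 -0.06 0 0 0.0918;0.15 -0.09 0 0 0.0918;0.2 -0.12 0 0 0.0918;0.24 -0.155 0 0 0.0918'; python3 -m inch '0 0 0 0 0.0918;0 0 0 0 0.0918'
python3 - <<'E'
from h import *
cal=arm.get_calibration('wrist'); snap('wrist','w1.png',scale=1.4)
print(np.round(arm.observe()['position'],3))
for q in ['ring_a_mid','cast_a_mid','block_top','bin_in']:
  for r in arm.place_of('wrist',q)[:4]:
    print(q,round(r['conf'],2),np.round(r['point'],1),np.round(toplane('wrist',r['point'],Z[q],cal),4)[:2])
E
```

```text
clock: 1.65
position: [0.4908, 0.213, 0.405]
ee_rot: [2.221, 2.221, 0.002]
force: [-0.3, 0.8, 0.7]
width: 1.003
gripper_force: 0.0
clock: 1.85
position: [0.4912, 0.2124, 0.405]
ee_rot: [2.218, 2.225, 0.001]
force: [0.3, -0.1, 0.7]
width: 1.003
gripper_force: 0.0
[0.492 0.211 0.405]
cast_a_mid 0.73 [ 93.5 175.4] [0.3901 0.2901]
block_top 0.87 [348.1 269.1] [0.4795 0.0338]
bin_in 0.7 [265.3 426.6] [0.6569 0.1046]
```

View pics/w1.png

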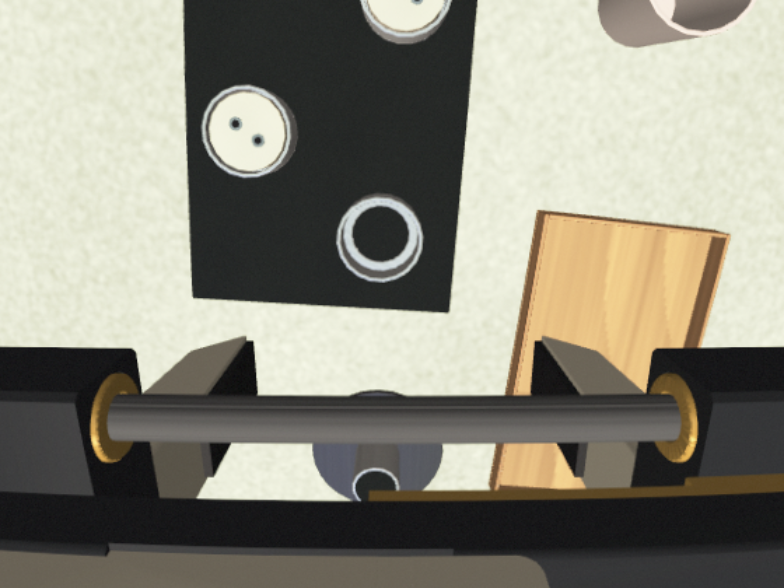

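The wrist view shows filled rings at (246,131) and about (405,0), and an empty ring at (380,237), all (column, row) in the enlarged picture. The pillar top is at (376,487).

Run:
```python
from h import *
for n,p,z in [('filled1',(131,246),.03),('filled2',(-3,405),.03),('empty',(235,380),.03),('binTL',(212,540),.022),('binTR',(235,727),.022),('pillar',(487,376),.054)]:
  print(n,np.round(toplane('wrist',np.array(p)/1.4,z),4)[:2])
# scene estimate
for p in [(316,408),(365,394),(309,357)]: print(np.round(toplane('scene',p,.02),3)[:2])
print(arm.observe()['position'])
```

```text
filled1 [0.3959 0.2878]
filled2 [0.5005 0.3685]
empty [0.4836 0.2178]
binTL [0.5955 0.2325]
binTR [0.735  0.2167]
pillar [0.4793 0.0317]
[0.398 0.294]
[0.501 0.381]
[0.487 0.224]
[0.49264761 0.20999371 0.40465466]
```

```bash
python3 -m inch '0.04 -0.048 0 0 0.0918;0.08 -0.096 0 0 0.0918;0.08 -0.096 0.04 0 0.0918;0.08 -0.096 0.08 0 0.0918;0.08 -0.096 0.12 0 0.0918' 12; python3 -m inch '0 0 0 0 0.0918;0 0 0 0 0.0918;0 0 0 0 0.0918'
python3 - <<'E'
from h import *
cal=arm.get_calibration('wrist'); snap('wrist','w2.png',scale=1.0)
p=arm.observe()['position'];print(np.round(p,4), topix('wrist',[p[0],p[1],.03]),topix('wrist',[p[0],p[1],p[2]-.159]))
for r in arm.place_of('wrist','cast_a_mid')[:2]: print(round(r['conf'],2),np.round(r['point'],1),np.round(toplane('wrist',r['point'],.017,cal),4)[:2])
E
```

```text
clock: 2.6
position: [0.3958, 0.2914, 0.2839]
ee_rot: [2.221, 2.222, 0.003]
force: [0.5, -0.4, 0.5]
width: 1.001
gripper_force: 0.0
clock: 2.9
position: [0.397, 0.2915, 0.2866]
ee_rot: [2.223, 2.22, 0.004]
force: [0.2, -0.3, 0.1]
width: 1.001
gripper_force: 0.0
[0.3969 0.2916 0.2867] [212.50386382 280.15377376] [282.0265678  280.71574338]
0.77 [209.2 272.9] [0.3918 0.2899]
```

View pics/w2.png

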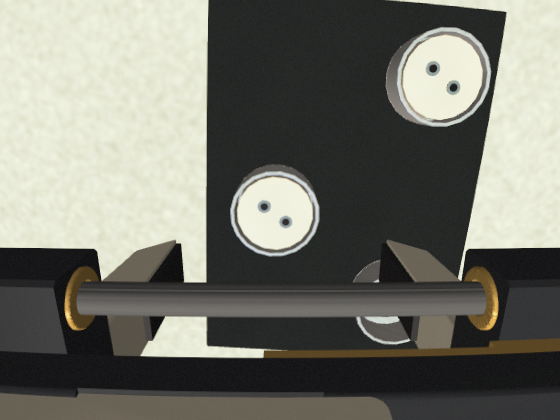

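```bash
python3 -m inch '0 -0.003 0.02 0.14 0.0918;0 -0.003 0.04 0.28 0.0918;0 -0.003 0.04 0.42 0.0918;0 -0.003 0.04 0.56 0.0918;0 -0.003 0.04 0.7 0.0918' 12 | grep -E 'posi|rot'; python3 -m inch '0 0 0 0.14 0.0918;0 0 0 0.28 0.0918;0 0 0 0.42 0.0918;0 0 0 0.56 0.0918;0 0 0 0.7 0.0918'| grep -E 'posi|rot'; python3 -m inch '0 0 0 0.09 0.0918;0 0 0 0.171 0.0918;0 0 0.02 0.171 0.0918;0 0 0.04 0.171 0.0918;0 0 0.053 0.171 0.0918';python3 -m inch '0 0 0 0 0.05;0 0 0 0 0.05;0 0 0 0 0.05;0 0 0 0 0.05;0 0 0 0 0.05'
```

```text
position: [0.3934, 0.2916, 0.2459]
ee_rot: [-2.852, -1.316, -0.003]
position: [0.3934, 0.2917, 0.2461]
ee_rot: [-3.129, -0.259, -0.003]
clock: 4.5
position: [0.3932, 0.2918, 0.192]
ee_rot: [-3.14, 0.0, -0.002]
force: [-0.0, -0.4, 0.3]
width: 1.0
gripper_force: 0.0
clock: 5.0
position: [0.3931, 0.2914, 0.1924]
ee_rot: [-3.141, 0.001, -0.001]
force: [-0.4, -0.5, 6.0]
width: 0.648
gripper_force: 12.0
```

```bash
python3 -m inch '0 0 0 0 0.076;0 0 0 0 0.076;0 0 0 -0.14 0.076;0 0 0 -0.28 0.076;0 0 0 -0.42 0.076' | grep -E 'posi|force'; python3 -m inch '0 0 0 -0.14 0.076;0 0 0 -0.28 0.076;0 0 0 -0.42 0.076;0 0 0 -0.56 0.076;0 0 0 -0.7 0.076'| grep -E 'posi|force'; python3 -m inch '0 0 0 -0.14 0.076;0 0 0 -0.28 0.076;0 0 0 -0.42 0.076;0 0 0 -0.451 0.076;0 0 0 -0.451 0.076';python3 -m inch '0 0 0 0 0.05;0 0 0 0 0.05;0 0 0 0 0.05;0 0 0 0 0.05' 20; python3 -m inch '0 0 -0.04 0 0.05;0 0 -0.08 0 0.05;0 0 -0.12 0 0.05;0 0 -0.16 0 0.05;0 0 -0.16 0 0.05'
python3 - <<'E'
from h import *
snap('wrist','w3.png')
E
```

```text
position: [0.3928, 0.2914, 0.1917]
force: [0.3, -0.9, 0.9]
gripper_force: 0.0
position: [0.3928, 0.2913, 0.1917]
force: [-0.1, -0.5, 0.9]
gripper_force: 0.0
clock: 6.5
position: [0.3929, 0.2911, 0.1916]
ee_rot: [-2.224, -2.218, 0.0]
force: [-0.2, 0.1, -0.3]
width: 0.83
gripper_force: 0.0
clock: 6.9
position: [0.3928, 0.2914, 0.1917]
ee_rot: [2.222, 2.221, 0.0]
force: [0.4, 0.2, -0.5]
width: 0.65
gripper_force: 20.0
clock: 7.4
position: [0.3938, 0.2924, 0.3566]
ee_rot: [2.221, 2.22, 0.014]
force: [1.0, 1.1, -2.2]
width: 0.648
gripper_force: 20.0
```

View pics/w3.png

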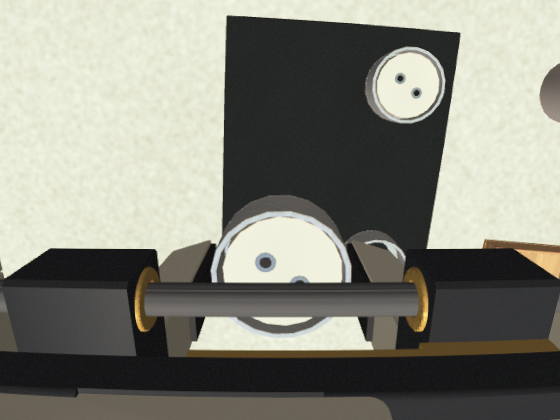

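```bash
python3 -m inch '-0.035 0.01 0 0 0.05;-0.07 0.02 0 0 0.05;-0.105 0.03 0 0 0.05;-0.14 0.04 0 0 0.05;-0.175 0.05 0 0 0.05'|grep -E 'posi|gripper'; python3 -m inch '-0.035 0.007 0 0 0.05;-0.07 0.014 0 0 0.05;-0.105 0.021 0 0 0.05;-0.14 0.028 0 0 0.05;-0.167 0.035 0 0 0.05'|grep -E 'posi|gripper'; python3 -m inch '0 0 0 0 0.05;0 0 0 0 0.05;0 0 0 0 0.05'
python3 - <<'E'
from h import *
snap('wrist','w4.png',crop=(20,380,130,480),scale=1.6)
p=arm.observe()['position'];print(p,topix('wrist',[p[0],p[1],p[2]-.164]))
cal=arm.get_calibration('wrist')
for r in arm.place_of('wrist','block_top')[:2]: print(round(r['conf'],2),np.round(r['point'],1),np.round(toplane('wrist',r['point'],.054,cal),4)[:2])
E
```

```text
position: [0.4424, 0.1146, 0.3502]
gripper_force: 20.0
position: [0.4772, -0.053, 0.3501]
gripper_force: 20.0
clock: 8.75
position: [0.4774, -0.0497, 0.3508]
ee_rot: [-2.219, -2.221, 0.002]
force: [0.5, 0.4, -1.8]
width: 0.654
gripper_force: 20.0
[ 0.47748805 -0.04953864  0.35105553] [275.84231783 282.21236847]
0.8 [ 86.7 283.9] [0.479  0.0315]
```

View pics/w4.png

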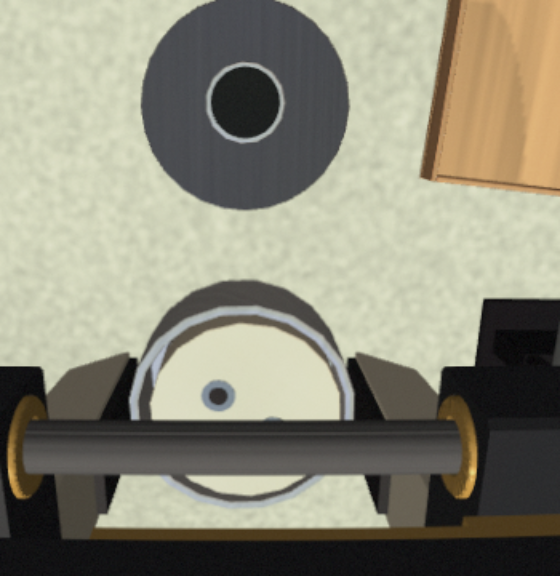

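```bash
python3 - <<'E'
from h import *
im=arm.get_image('wrist')
c=cv2.cvtColor(im,cv2.COLOR_RGB2GRAY)[50:125,245:325]
m=(c<48).astype('uint8'); n,l,st,ce=cv2.connectedComponentsWithStats(m); i=1+np.argmax(st[1:,4]); print(st[i],ce[i])
p=(ce[i][1]+50,ce[i][0]+245); print(p,toplane('wrist',p,.054),arm.observe()['position'])
E
python3 -m inch '0.04 0.001 0 0 0.05;0.082 0.0015 0 0 0.05;0.082 0.0015 0.04 0 0.05;0.082 0.0015 0.08 0 0.05;0.082 0.0015 0.09 0 0.05'|grep -E 'posi|gripper';python3 -m inch '0 0 0 0 0.05;0 0 0 0 0.05;0 0 0 0 0.05'
```

```text
[  17   12   42   44 1434] [37.32147838 33.74825662]
(np.float64(83.74825662482567), np.float64(282.32147838214786)) [0.47823066 0.03338006 0.054     ] [ 0.47764148 -0.04967685  0.35146578]
position: [0.4776, 0.032, 0.2587]
gripper_force: 20.0
clock: 9.7
position: [0.4802, 0.0313, 0.2634]
ee_rot: [2.221, 2.22, 0.004]
force: [1.0, -0.8, -0.6]
width: 0.648
gripper_force: 20.0
```

```bash
python3 -m inch '0.0015 -0.0015 0 0 0.05;0.0015 -0.0015 0 0 0.05;0.0015 -0.0015 0 0 0.05;0.0015 -0.0015 0 0 0.05;0.0015 -0.0015 0 0 0.05'|grep -E 'posi|force'
python3 - <<'E'
from h import *
for i in range(3):
  snap('side','s1.png' if i==2 else None,crop=(170,260,200,330),scale=4.5); s=arm.observe(); print(s['position'],s['ee_rot'])
E
```

```text
position: [0.4779, 0.0327, 0.2618]
force: [-0.0, 0.0, -2.7]
gripper_force: 20.0
[0.47785562 0.03274275 0.26174742] [ 2.22150858e+00  2.22131896e+00 -2.81075793e-05]
[0.47782395 0.03275976 0.26171596] [-2.22154646e+00 -2.22131075e+00  1.17062359e-04]
[0.47785744 0.03274092 0.26169898] [-2.22161624e+00 -2.22125629e+00  9.32435872e-05]
```

View pics/s1.png

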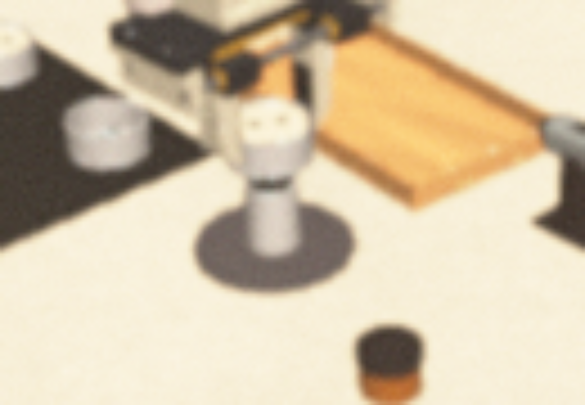

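The side view shows the ring at (278,150) directly above the pillar at (275,220), so I'm lowering it slowly.

```bash
python3 -m inch '0 0 0.005 0 0.05;0 0 0.01 0 0.05;0 0 0.014 0 0.05;0 0 0.018 0 0.05;0 0 0.018 0 0.05'|grep -E 'posi|force'; python3 -m inch '0 0 0.003 0 0.05;0 0 0.006 0 0.05;0 0 0.006 0 0.05'
```

```text
position: [0.4776, 0.0328, 0.243]
force: [-0.8, -0.0, -1.1]
gripper_force: 20.0
clock: 11.15
position: [0.4779, 0.0328, 0.2375]
ee_rot: [-2.221, -2.221, 0.0]
force: [0.8, -0.3, -1.1]
width: 0.653
gripper_force: 20.0
```

```bash
python3 -m inch '0 0 0.01 0 0.05;0 0 0.02 0 0.05;0 0 0.03 0 0.05;0 0 0.038 0 0.05;0 0 0.038 0 0.05'|grep -E 'posi|force'; python3 -m inch '0 0 0 0 0.076;0 0 0 0 0.076;0 0 0 0 0.076;0 0 -0.02 0 0.076;0 0 -0.052 0 0.076';python3 -m inch '0 0 0 0 0.045;0 0 0 0 0.045;0 0 0 0 0.045;0 0 0 0 0.045'
python3 - <<'E'
from h import *
snap('side','s2.png',crop=(170,260,200,330),scale=4.5)
E
```

```text
position: [0.4773, 0.0327, 0.1983]
force: [-0.9, 0.3, -1.6]
gripper_force: 20.0
clock: 12.15
position: [0.4772, 0.0327, 0.2513]
ee_rot: [-2.22, -2.22, 0.004]
force: [0.3, -0.8, 0.0]
width: 0.828
gripper_force: 0.0
clock: 12.55
position: [0.4776, 0.0327, 0.2512]
ee_rot: [-2.221, -2.221, 0.001]
force: [-0.3, 0.1, 3.2]
width: 0.544
gripper_force: 20.0
```

View pics/s2.png

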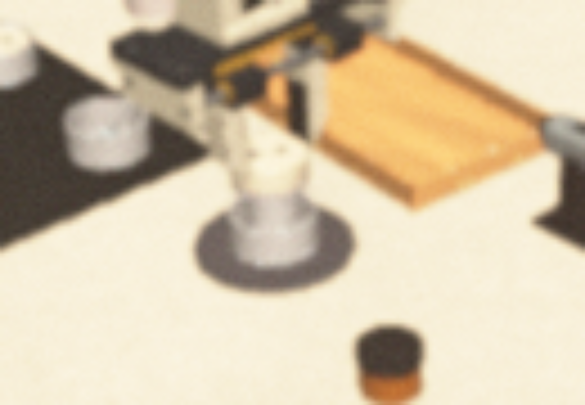

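```bash
python3 -m inch '0 0 0 0 0.07;0 0 0 0 0.07;0 0 0.008 0 0.07;0 0 0.015 0 0.07;0 0 0.015 0 0.07'|grep -E 'posi|force'; python3 -m inch '0 0 0 0 0.045;0 0 0 0 0.045;0 0 0 0 0.045;0 0 0 0 0.045'; python3 -m inch '0 0 -0.03 0 0.045;0 0 -0.07 0 0.045;0 0 -0.11 0 0.045;0 0 -0.11 0 0.045'
python3 - <<'E'
from h import *
cal=arm.get_calibration('scene')
for r in arm.silhouettes('side','tray_in')[:1]:
  c=max(cv2.findContours(r['region'].astype('uint8'),0,2)[0],key=cv2.contourArea)
  h=cv2.approxPolyDP(cv2.convexHull(c),8,True)[:,0]
  for q in h: print(q,toplane('side',(q[1],q[0]),.01))
E
```

```text
position: [0.4773, 0.0327, 0.2355]
force: [1.3, -0.2, 0.8]
gripper_force: 0.0
clock: 13.5
position: [0.4779, 0.0328, 0.2369]
ee_rot: [2.221, 2.221, 0.0]
force: [0.7, 0.4, 0.4]
width: 0.555
gripper_force: 20.0
clock: 13.9
position: [0.4794, 0.0331, 0.3516]
ee_rot: [2.218, 2.217, 0.011]
force: [0.9, -0.7, -0.5]
width: 0.556
gripper_force: 20.0
[389 278] [ 0.52730693 -0.39561306  0.01      ]
[320 323] [ 0.29254558 -0.37176283  0.01      ]
[284 294] [ 0.30413376 -0.24591276  0.01      ]
[351 254] [ 0.54068411 -0.26434685  0.01      ]
```

```bash
python3 -m inch '-0.035 -0.011 0 0 0.045;-0.07 -0.022 0 0 0.045;-0.105 -0.033 0 0 0.045;-0.14 -0.044 0 0 0.045;-0.175 -0.055 0 0 0.045'|grep -E 'posi'; python3 -m inch '-0.035 -0.011 0 0 0.045;-0.07 -0.022 0 0 0.045;-0.105 -0.033 0 0 0.045;-0.14 -0.044 0 0 0.045;-0.174 -0.053 0 0 0.045'|grep -E 'posi|gripper'; python3 -m inch '0 0 0 0 0.045;0 0 0 0 0.045;0 0 0 0 0.045'
python3 - <<'E'
from h import *
cal=arm.get_calibration('wrist')
snap('wrist','w5.png')
for r in arm.place_of('wrist','tray_in')[:1]: print(r['conf'],toplane('wrist',r['point'],.003,cal))
for r in arm.place_of('scene','tray_in')[:1]: print(r['conf'],toplane('scene',r['point'],.003))
E
```

```text
position: [0.4217, -0.1434, 0.3455]
position: [0.3685, -0.3174, 0.3454]
gripper_force: 20.0
clock: 15.25
position: [0.3699, -0.3152, 0.3459]
ee_rot: [-2.219, -2.221, -0.0]
force: [0.4, -0.3, -0.8]
width: 0.554
gripper_force: 20.0
0.84 [ 0.42073439 -0.31401161  0.003     ]
0.72 [ 0.42651046 -0.32639112  0.003     ]
```

View pics/w5.png

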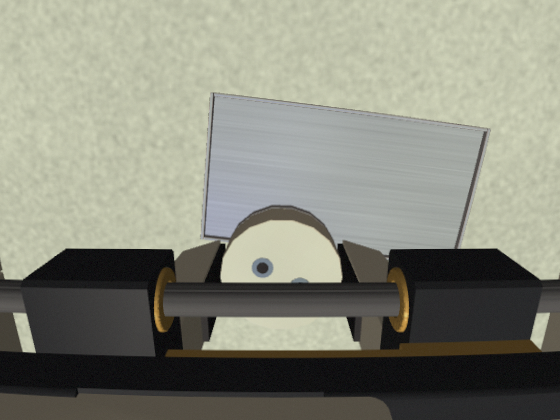

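The casting is upright in the grip at (282,265). Tray corners are at (212,93), (487,129) and (204,236).

Run:
```python
from h import *
P=[toplane('wrist',p,.01)[:2] for p in [(93,212),(129,487),(236,204)]]
print(P,(P[1]+P[2])/2,np.degrees(np.arctan2(*(P[1]-P[0])[::-1])),np.linalg.norm(P[1]-P[0]),np.linalg.norm(P[2]-P[0]),arm.observe()['position'])
```

```text
[array([ 0.31339537, -0.23775418]), array([ 0.54647979, -0.26533291]), array([ 0.30038743, -0.3626586 ])] [ 0.42343361 -0.31399575] -6.747907545810165 0.23471031269092896 0.12557993676828744 [ 0.3702314  -0.31515083  0.3464648 ]
```

```bash
python3 -m inch '0.003 0.001 0.04 0 0.045;0.003 0.001 0.08 0 0.045;0.003 0.001 0.12 0 0.045;0.003 0.001 0.14 0 0.045;0.003 0.001 0.14 0 0.045'|grep posi; python3 -m inch '0 0 0 0 0.045;0 0 0 0 0.045'
```

```text
position: [0.3703, -0.3118, 0.2044]
clock: 16.1
position: [0.3715, -0.3134, 0.2081]
ee_rot: [2.219, 2.22, 0.001]
force: [-0.1, -0.1, 0.1]
width: 0.555
gripper_force: 20.0
```

```bash
python3 -m inch '0 0 0.007 0 0.045;0 0 0.014 0 0.045;0 0 0.019 0 0.045;0 0 0.019 0 0.045;0 0 0.019 0 0.045'|grep -E 'posi|force'; python3 -m inch '0 0 0.001 0 0.045;0 0 0.002 0 0.045;0 0 0.002 0 0.045'
```

```text
position: [0.3707, -0.3132, 0.1876]
force: [0.1, 0.6, -1.4]
gripper_force: 20.0
clock: 16.9
position: [0.3709, -0.3133, 0.1859]
ee_rot: [2.221, 2.221, 0.0]
force: [-0.7, 0.7, 0.9]
width: 0.559
gripper_force: 20.0
```

```bash
python3 -m inch '0 0 0 0 0.062;0 0 0 0 0.062;0 0 0 0 0.062;0 0 -0.03 0 0.062;0 0 -0.07 0 0.07'|grep -E 'posi'; python3 -m inch '0.03 0.01 -0.04 0 0.0918;0.06 0.02 -0.06 0 0.0918;0.095 0.03 -0.06 0 0.0918;0.13 0.04 -0.06 0 0.0918;0.165 0.05 -0.06 0 0.0918'|grep -E 'posi|gripper'; python3 -m inch '0.035 0.012 0 0 0.0918;0.07 0.024 0 0 0.0918;0.105 0.036 0 0 0.0918;0.14 0.048 0 0 0.0918;0.161 0.056 0 0 0.0918'|grep posi;python3 -m inch '0 0 0 0 0.0918;0 0 0 0 0.0918;0 0 0 0 0.0918'
python3 - <<'E'
from h import *
cal=arm.get_calibration('wrist'); p=arm.observe()['position']
im=snap('wrist','w6.png'); cv2.imwrite('pics/c6.png',np.hstack([im[:,:], cv2.resize(snap('scene')[110:250,200:430],None,fx=3,fy=3)[:420,:240]])[:,:,::-1])
for q,z in (('ring_a_mid',.0195),('block_top',.054)):
  for r in arm.place_of('wrist',q)[:3]: print(q,r['conf'],r['point'],toplane('wrist',r['point'],z,cal))
print(p)
E
```

```text
position: [0.3702, -0.3127, 0.2551]
position: [0.421, -0.1469, 0.3161]
gripper_force: 0.0
position: [0.4773, 0.0157, 0.3158]
clock: 18.7
position: [0.4764, 0.0116, 0.3156]
ee_rot: [2.223, 2.22, -0.001]
force: [-0.8, 0.4, 0.0]
width: 1.002
gripper_force: 0.0
block_top 0.95 [177.8, 285.7] [0.47933006 0.0333996  0.054     ]
block_top 0.36 [69.1, 513.6] [0.62369265 0.10400295 0.054     ]
[0.47642916 0.01164114 0.31559726]
```

View pics/c6.png

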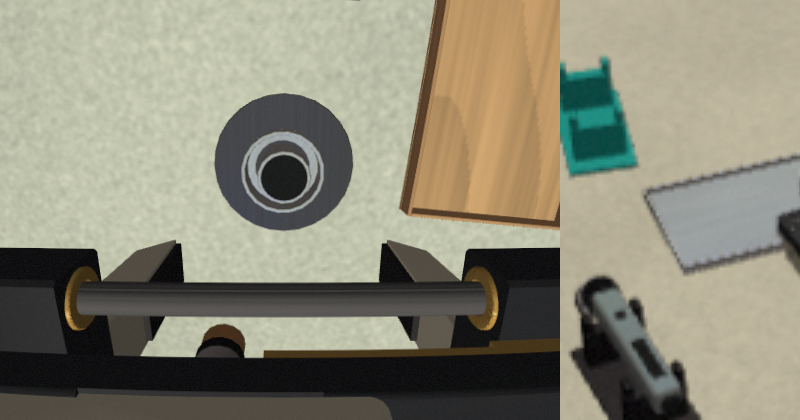

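```bash
python3 -m inch '0.021 0.0015 0.0 0 0.0918;0.021 0.0015 0.04 0 0.0918;0.021 0.0015 0.08 0 0.0918;0.021 0.0015 0.11 0 0.0918;0.021 0.0015 0.118 0 0.0918'|grep -E 'posi'; python3 -m inch '0 0 0 0 0.05;0 0 0 0 0.05;0 0 0 0 0.05;0 0 0 0 0.05;0 0 0 0 0.05' ; python3 -m inch '0 0 -0.03 0 0.05;0 0 -0.07 0 0.05;0 0 -0.1 0 0.05;0 0 -0.1 0 0.05;0 0.03 -0.1 0 0.05'|grep -E 'posi|gripper';python3 -m inch '0 0.035 0 0 0.05;0 0.07 0 0 0.05;0 0.105 0 0 0.05;0 0.138 0 0 0.05;0 0.138 0 0 0.05'|grep -E 'posi|gripper';python3 -m inch '0 0 0 0 0.05;0 0 0 0 0.05'
python3 - <<'E'
from h import *
snap('wrist','w7.png'); print(arm.observe()['position'])
E
```

```text
position: [0.4771, 0.0332, 0.1953]
clock: 19.9
position: [0.4787, 0.0338, 0.1987]
ee_rot: [2.221, 2.221, 0.002]
force: [-1.7, -0.7, 8.6]
width: 0.647
gripper_force: 20.0
position: [0.5061, 0.0338, 0.2985]
gripper_force: 20.0
position: [0.6493, 0.0336, 0.2966]
gripper_force: 20.0
clock: 21.1
position: [0.6453, 0.0338, 0.2971]
ee_rot: [-2.221, -2.221, 0.002]
force: [0.5, 0.4, -0.9]
width: 0.646
gripper_force: 20.0
[0.64528608 0.03383402 0.29735305]
```

View pics/w7.png

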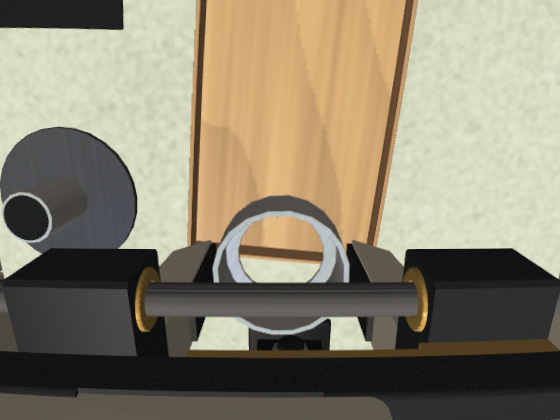

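Run:
```python
from h import *
for p in [(245,190),(262,375),(100,197),(100,401)]: print(toplane('wrist',p,.022))
```

```text
[0.577635   0.00227065 0.022     ]
[ 0.71533936 -0.01143821  0.022     ]
[0.5889215 0.1057193 0.022    ]
[0.72498709 0.10601195 0.022     ]
```

```bash
python3 -m inch '0.007 0.004 0.03 0 0.05;0.007 0.004 0.06 0 0.05;0.007 0.004 0.085 0 0.05;0.007 0.004 0.085 0 0.05;0.007 0.004 0.085 0 0.05'|grep -E 'posi|force'; python3 -m inch '0 0 0.008 0 0.05;0 0 0.015 0 0.05;0 0 0.015 0 0.05'; python3 -m inch '0 0 0 0 0.07;0 0 0 0 0.07;0 0 0 0 0.07;0 0 -0.03 0 0.07;0 0 -0.07 0 0.0918'|grep -E 'posi'; python3 -m inch '0.03 -0.015 -0.04 0 0.0918;0.07 -0.04 -0.06 0 0.0918;0.1 -0.07 -0.06 0 0.0918;0.13 -0.1 -0.06 0 0.0918;0.16 -0.13 -0.06 0 0.0918'|grep -E 'posi'; python3 -m inch '0 -0.017 0 0 0.0918;0.0 -0.035 0 0 0.0918;0.0 -0.035 0 0 0.0918'
python3 - <<'E'
from h import *
snap('wrist','w8.png'); print(arm.observe()['position'])
E
```

```text
position: [0.65, 0.0408, 0.2133]
force: [0.2, 0.1, -0.3]
gripper_force: 20.0
clock: 21.95
position: [0.6501, 0.0407, 0.1974]
ee_rot: [-2.221, -2.221, 0.001]
force: [0.4, -0.2, -0.7]
width: 0.644
gripper_force: 20.0
position: [0.6495, 0.0407, 0.2667]
position: [0.519, 0.2019, 0.3284]
clock: 23.25
position: [0.4834, 0.2013, 0.3281]
ee_rot: [-2.219, -2.223, 0.001]
force: [0.9, -1.0, -0.7]
width: 1.004
gripper_force: 0.0
[0.48482582 0.20100801 0.32821094]
```

View pics/w8.png

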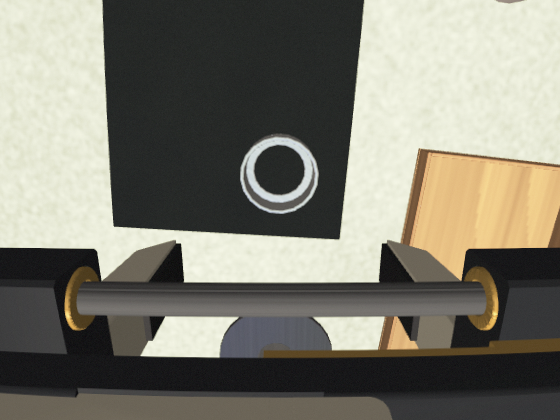

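The empty ring's rim centre is at (279,174). In the previous composite, the enlarged right half showed two stands: turquoise at about (600,115), empty, and black at about (630,350), carrying the lamp. The black one fits the description, so the lamp is the one on it.

```bash
cat >> h.py <<'E'
def rim(cam,z=.03,r=.03,guess=None,n=360):
    """refine centre of bright rim circle: search xy maximising mean brightness of inner band of the rim projected circle (r-1mm)"""
    g=cv2.GaussianBlur(cv2.cvtColor(arm.get_image(cam),cv2.COLOR_RGB2GRAY),(3,3),0).astype(float)
    c=arm.get_calibration(cam);T=np.array(c['pose']);a=np.linspace(0,2*np.pi,n)
    def val(x,y):
        def m(rr):
            P=np.c_[x+rr*np.cos(a),y+rr*np.sin(a),np.full(n,z)]
            q=((P-T[:3,3])@T[:3,:3])*[1,-1,-1]
            p=cv2.projectPoints(q,np.zeros(3),np.zeros(3),np.array(c['intrinsics'],float),np.array(c['distortion'],float))[0][:,0]
            ok=(p[:,1]<238)&(p[:,1]>1)
            return cv2.remap(g.astype('float32'),p[:,0].astype('float32').reshape(1,-1),p[:,1].astype('float32').reshape(1,-1),cv2.INTER_LINEAR)[0][ok].mean()
        return m(r-.0012)-.5*m(r+.0025)-.5*m(r-.0045)
    best=None;st=.002;cx,cy=guess
    for k,rad in ((.002,8),(.0005,5)):
        s=[(val(cx+i*k,cy+j*k),cx+i*k,cy+j*k) for i in range(-rad,rad+1) for j in range(-rad,rad+1)]
        best=max(s);cx,cy=best[1:]
    return best
E
python3 - <<'E'
from h import *
g=toplane('wrist',(174,279),.03); print(g,rim('wrist',guess=g[:2]),arm.observe()['position'])
E
```

```text
[0.48340328 0.21822617 0.03      ] (np.float32(94.11866), np.float64(0.4824032804912191), np.float64(0.21672616741318665)) [0.48571858 0.20078111 0.32822177]
```

```bash
python3 -m inch '0.017 -0.003 0.04 0 0.0918;0.017 -0.003 0.08 0 0.0918;0.017 -0.003 0.12 0 0.0918;0.017 -0.003 0.134 0 0.0918;0.017 -0.003 0.134 0 0.0918'|grep -E 'posi'; python3 -m inch '0 0 0 0 0.05;0 0 0 0 0.05;0 0 0 0 0.05;0 0 0 0 0.05;0 0 0 0 0.05' ; python3 -m inch '0 0 -0.03 0 0.05;0 0 -0.07 0 0.05;0 0 -0.1 0 0.05;-0.01 0.035 -0.1 0 0.05;-0.02 0.07 -0.1 0 0.05'|grep -E 'posi|gripper';python3 -m inch '-0.008 0.035 0 0 0.05;-0.0175 0.07 0 0 0.05;-0.0175 0.105 0 0 0.05;-0.0175 0.112 0 0 0.05;-0.0175 0.112 0 0 0.05'|grep -E 'posi|gripper';python3 -m inch '0 0 0 0 0.05;0 0 0 0 0.05;0 0 0 0 0.05'
```

```text
position: [0.4826, 0.217, 0.1914]
clock: 24.35
position: [0.4826, 0.2179, 0.1945]
ee_rot: [2.221, 2.221, 0.002]
force: [0.0, -0.7, 6.4]
width: 0.649
gripper_force: 20.0
position: [0.5529, 0.1983, 0.2957]
gripper_force: 20.0
position: [0.6649, 0.1799, 0.2932]
gripper_force: 20.0
clock: 25.65
position: [0.6635, 0.1807, 0.2941]
ee_rot: [-2.22, -2.222, 0.0]
force: [0.5, -0.0, -0.7]
width: 0.65
gripper_force: 20.0
```

```bash
python3 -m inch '-0.001 0.001 0.03 0 0.05;-0.001 0.001 0.06 0 0.05;-0.001 0.001 0.085 0 0.05;-0.001 0.001 0.085 0 0.05;-0.001 0.001 0.085 0 0.05'|grep -E 'posi|force'; python3 -m inch '0 0 0.007 0 0.05;0 0 0.013 0 0.05;0 0 0.013 0 0.05'; python3 -m inch '0 0 0 0 0.07;0 0 0 0 0.07;0 0 0 0 0.07;0 0 -0.03 0 0.07;0 0 -0.07 0 0.0918'|grep -E 'posi'; python3 -m inch '0.02 -0.015 -0.04 0 0.0918;0.05 -0.04 -0.06 0 0.0918;0.08 -0.07 -0.06 0 0.0918;0.11 -0.1 -0.06 0 0.0918;0.14 -0.13 -0.06 0 0.0918'|grep -E 'posi'; python3 -m inch '0.01 -0.035 0 0 0.0918;0.01 -0.035 0 0 0.0918;0.01 -0.035 0 0 0.0918;0.01 -0.035 0 0 0.0918'
python3 - <<'E'
from h import *
snap('wrist','w9.png')
for r in arm.place_of('wrist','cast_a_mid')[:2]: print(r['conf'],r['point'],toplane('wrist',r['point'],.017))
for r in arm.place_of('scene','cast_a_mid')[:3]: print(r['conf'],r['point'],toplane('scene',r['point'],.017))
print(rim('wrist',guess=(.5,.37)),arm.observe()['position'])
E
```

```text
position: [0.6652, 0.1795, 0.2092]
force: [0.5, -0.1, -1.1]
gripper_force: 20.0
clock: 26.45
position: [0.6652, 0.1792, 0.1956]
ee_rot: [-2.222, -2.221, 0.0]
force: [-0.2, 0.4, -1.1]
width: 0.65
gripper_force: 20.0
position: [0.6645, 0.179, 0.2645]
position: [0.5341, 0.3203, 0.3264]
clock: 27.85
position: [0.5015, 0.3285, 0.326]
ee_rot: [2.223, 2.219, 0.001]
force: [0.6, -0.4, -0.6]
width: 1.001
gripper_force: 0.0
0.57 [128.1, 273.7] [0.49636797 0.37898732 0.017     ]
0.53 [170.9, 285.5] [ 0.38486503 -0.30600906  0.017     ]
(np.float32(87.5128), 0.498, 0.378) [0.5013146  0.32850235 0.32562555]
```

```bash
python3 -m inch '0.025 -0.002 0.01 0.14 0.0918;0.0495 -0.003 0.02 0.28 0.0918;0.0495 -0.003 0.04 0.42 0.0918;0.0495 -0.003 0.06 0.56 0.0918;0.0495 -0.003 0.07 0.7 0.0918' 12 | grep -E 'posi|rot'; python3 -m inch '0 0 0 0.14 0.0918;0 0 0 0.28 0.0918;0 0 0 0.42 0.0918;0 0 0 0.56 0.0918;0 0 0 0.7 0.0918'| grep -E 'posi|rot'; python3 -m inch '0 0 0 0.09 0.0918;0 0 0 0.171 0.0918;0 0 0.02 0.171 0.0918;0 0 0.04 0.171 0.0918;0 0 0.062 0.171 0.0918'|grep posi;python3 -m inch '0 0 0 0 0.05;0 0 0 0 0.05;0 0 0 0 0.05;0 0 0 0 0.05;0 0 0 0 0.05'
python3 -m inch '0 0 0 0 0.076;0 0 0 0 0.076;0 0 0 -0.14 0.076;0 0 0 -0.28 0.076;0 0 0 -0.42 0.076' | grep -E 'posi|force'; python3 -m inch '0 0 0 -0.14 0.076;0 0 0 -0.28 0.076;0 0 0 -0.42 0.076;0 0 0 -0.56 0.076;0 0 0 -0.7 0.076'| grep -E 'posi|force'; python3 -m inch '0 0 0 -0.14 0.076;0 0 0 -0.28 0.076;0 0 0 -0.42 0.076;0 0 0 -0.451 0.076;0 0 0 -0.451 0.076'|grep -E 'posi|rot';python3 -m inch '0 0 0 0 0.05;0 0 0 0 0.05;0 0 0 0 0.05;0 0 0 0 0.05' 20
```

```text
position: [0.4974, 0.3783, 0.2538]
ee_rot: [2.852, 1.316, -0.003]
position: [0.4979, 0.3785, 0.2556]
ee_rot: [3.131, 0.258, 0.0]
position: [0.498, 0.3787, 0.1933]
clock: 30.05
position: [0.4978, 0.3789, 0.1948]
ee_rot: [-3.141, 0.001, -0.002]
force: [0.2, -0.3, 3.5]
width: 0.655
gripper_force: 12.0
position: [0.4972, 0.3789, 0.1937]
force: [-0.6, 0.2, -0.7]
gripper_force: 0.0
position: [0.4973, 0.3787, 0.1937]
force: [-0.3, -0.8, -0.0]
gripper_force: 0.0
position: [0.4974, 0.3786, 0.1937]
ee_rot: [-2.224, -2.218, 0.0]
clock: 31.95
position: [0.4974, 0.3789, 0.1937]
ee_rot: [2.222, 2.221, 0.0]
force: [-0.3, -0.0, -1.1]
width: 0.648
gripper_force: 20.0
```

```bash
python3 -m inch '0 0 -0.03 0 0.05;0 0 -0.07 0 0.05;0 0 -0.1 0 0.05;-0.035 -0.002 -0.1 0 0.05;-0.07 -0.004 -0.1 0 0.05'|grep -E 'posi|gripper'; python3 -m inch '-0.035 -0.002 0 0 0.05;-0.07 -0.005 0 0 0.05;-0.105 -0.007 0 0 0.05;-0.14 -0.009 0 0 0.05;-0.175 -0.011 0 0 0.05'|grep -E 'posi|gripper'; python3 -m inch '-0.035 -0.002 0 0 0.05;-0.07 -0.004 0 0 0.05;-0.1 -0.004 0 0 0.05;-0.1 -0.004 0 0 0.05;-0.1 -0.004 0 0 0.05'|grep -E 'posi|gripper'; python3 -m inch '0 0 0.015 0 0.05;0 0 0.03 0 0.05;0 0 0.03 0 0.05;0 0 0.03 0 0.05;0 0 0.03 0 0.05'
```

```text
position: [0.4931, 0.3091, 0.2947]
gripper_force: 20.0
position: [0.4819, 0.1324, 0.2937]
gripper_force: 20.0
position: [0.4783, 0.0334, 0.2938]
gripper_force: 20.0
clock: 33.95
position: [0.4786, 0.0345, 0.2644]
ee_rot: [2.22, 2.222, 0.001]
force: [0.2, 0.6, -1.6]
width: 0.645
gripper_force: 20.0
```

```bash
python3 -m inch '-0.0015 -0.0007 0 0 0.05;-0.0015 -0.0007 0 0 0.05;-0.0015 -0.0007 0.01 0 0.05;-0.0015 -0.0007 0.018 0 0.05;-0.0015 -0.0007 0.018 0 0.05'|grep -E 'posi|force'; python3 -m inch '0 0 0.004 0 0.05;0 0 0.008 0 0.05;0 0 0.008 0 0.05'
```

```text
position: [0.477, 0.0322, 0.2443]
force: [0.4, -0.8, -1.3]
gripper_force: 20.0
clock: 34.75
position: [0.4775, 0.0323, 0.2373]
ee_rot: [-2.221, -2.221, 0.001]
force: [0.4, -0.6, -1.0]
width: 0.645
gripper_force: 20.0
```

```bash
python3 -m inch '0 0 0.01 0 0.05;0 0 0.02 0 0.05;0 0 0.03 0 0.05;0 0 0.039 0 0.05;0 0 0.039 0 0.05'|grep -E 'posi|force'; python3 -m inch '0 0 0 0 0.072;0 0 0 0 0.072;0 0 0 0 0.072;0 0 -0.02 0 0.072;0 0 -0.038 0 0.072'|grep -E 'posi|force';python3 -m inch '0 0 0 0 0.045;0 0 0 0 0.045;0 0 0 0 0.045;0 0 0 0 0.045;0 0 0 0 0.045'
```

```text
position: [0.4773, 0.0323, 0.1974]
force: [-0.1, 0.4, -0.3]
gripper_force: 20.0
position: [0.4775, 0.0322, 0.2373]
force: [0.6, 0.2, -0.7]
gripper_force: 0.0
clock: 36.25
position: [0.4774, 0.0322, 0.2363]
ee_rot: [-2.221, -2.221, 0.001]
force: [-0.3, -0.9, -0.6]
width: 0.555
gripper_force: 20.0
```

```bash
python3 -m inch '0 0 -0.03 0 0.045;0 0 -0.07 0 0.045;0 0 -0.11 0 0.045;-0.035 0 -0.11 0 0.045;-0.07 0 -0.11 0 0.045'|grep -E 'posi|gripper'; python3 -m inch '-0.035 -0.001 0 0 0.045;-0.07 -0.002 0 0 0.045;-0.105 -0.003 0 0 0.045;-0.14 -0.004 0 0 0.045;-0.175 -0.005 0 0 0.045'|grep -E 'posi'; python3 -m inch '-0.035 -0.0 0 0 0.045;-0.07 -0.001 0 0 0.045;-0.107 -0.001 0 0 0.045;-0.107 -0.001 0 0 0.045;-0.107 -0.001 0 0 0.045'|grep -E 'posi|gripper'
python3 - <<'E'
from h import *
p=arm.observe()['position']; print(p)
cal=arm.get_calibration('wrist'); snap('wrist')
for r in arm.place_of('wrist','tray_in')[:1]: print(r['conf'],toplane('wrist',r['point'],.003,cal))
for q in arm.place_of('scene','cast_a_mid')[:3]: print(q['conf'],q['point'],toplane('scene',q['point'],.014))
snap('side')
for q in arm.place_of('side','cast_a_mid')[:3]: print(q['conf'],q['point'],toplane('side',q['point'],.014))
E
```

```text
position: [0.478, -0.0377, 0.3478]
gripper_force: 20.0
position: [0.4722, -0.214, 0.3462]
position: [0.4712, -0.3204, 0.3459]
gripper_force: 20.0
[ 0.4711837  -0.32042253  0.34590762]
0.66 [ 0.41901094 -0.31154533  0.003     ]
0.53 [170.9, 285.5] [ 0.3829934  -0.30947745  0.014     ]
0.63 [289.4, 325.7] [ 0.38237353 -0.31073174  0.014     ]
```

```bash
python3 -m inch '0 0.004 0.04 0 0.045;0 0.004 0.08 0 0.045;0 0.004 0.12 0 0.045;0 0.004 0.14 0 0.045;0 0.004 0.14 0 0.045'|grep posi; python3 -m inch '0 0 0.005 0 0.045;0 0 0.01 0 0.045;0 0 0.015 0 0.045;0 0 0.0185 0 0.045;0 0 0.0185 0 0.045';python3 -m inch '0 0 0 0 0.045;0 0 0 0 0.045'
```

```text
position: [0.4748, -0.3182, 0.204]
clock: 39.0
position: [0.4755, -0.3197, 0.1881]
ee_rot: [-2.222, -2.221, -0.0]
force: [-0.3, 1.0, -1.2]
width: 0.558
gripper_force: 20.0
clock: 39.2
position: [0.4757, -0.3198, 0.1885]
ee_rot: [2.221, 2.221, 0.0]
force: [0.3, -0.0, -0.4]
width: 0.556
gripper_force: 20.0
```

```bash
python3 -m inch '0 0 0.002 0 0.045;0 0 0.003 0 0.045;0 0 0.003 0 0.045'|grep -E 'posi|force'; python3 -m inch '0 0 0 0 0.06;0 0 0 0 0.06;0 0 0 0 0.06;0 0 -0.03 0 0.06;0 0 -0.07 0 0.06'|grep -E 'posi'; python3 -m inch '0.03 0 -0.04 0 0.0918;0.06 0 -0.06 0 0.0918;0.095 0 -0.06 0 0.0918;0.13 0 -0.06 0 0.0918;0.165 0 -0.06 0 0.0918'|grep -E 'posi'; python3 -m inch '0.035 0 0 0 0.0918;0.07 0 0 0 0.0918;0.105 0 0 0 0.0918;0.14 0.001 0 0 0.0918;0.175 0.002 0 0 0.0918'|grep posi;python3 -m inch '0 0 0 0 0.0918;0 0 0 0 0.0918;0 0 0 0 0.0918'
python3 - <<'E'
from h import *
p=arm.observe()['position'];print(p, rim('wrist',z=.033,guess=(.478,.033)))
for cam in ('scene','side'):
  arm.get_image(cam)
  for q in arm.place_of(cam,'cast_a_mid')[:3]: print(cam,q['conf'],q['point'],toplane(cam,q['point'],.014))
E
```

```text
position: [0.4756, -0.3197, 0.1853]
force: [-0.3, 0.4, 1.3]
gripper_force: 20.0
position: [0.4749, -0.3192, 0.2542]
position: [0.4754, -0.1534, 0.3156]
position: [0.4774, 0.0216, 0.3154]
clock: 41.3
position: [0.4776, 0.0193, 0.3152]
ee_rot: [2.223, 2.22, -0.001]
force: [-1.0, 0.0, -0.6]
width: 0.999
gripper_force: 0.0
[0.47759968 0.0193141  0.31520465] (np.float32(59.633568), 0.48, 0.0305)
scene 0.8 [170.0, 286.9] [ 0.3772412  -0.31139231  0.014     ]
scene 0.42 [392.7, 330.5] [0.64699688 0.3706098  0.014     ]
side 0.75 [292.9, 325.5] [ 0.37256301 -0.31857493  0.014     ]
side 0.29 [231.1, 368.1] [ 0.65665419 -0.23576161  0.014     ]
```

```bash
python3 -m inch '0.013 0.001 0.0 0 0.0918;0.013 0.001 0.04 0 0.0918;0.013 0.001 0.08 0 0.0918;0.013 0.001 0.11 0 0.0918;0.013 0.001 0.1175 0 0.0918'|grep -E 'posi'; python3 -m inch '0 0 0 0 0.05;0 0 0 0 0.05;0 0 0 0 0.05;0 0 0 0 0.05;0 0 0 0 0.05' ; python3 -m inch '0 0 -0.03 0 0.05;0 0 -0.07 0 0.05;0 0 -0.1 0 0.05;0 0 -0.1 0 0.05;0.01 0.03 -0.1 0 0.05'|grep -E 'posi|gripper';python3 -m inch '0.016 0.035 0 0 0.05;0.032 0.07 0 0 0.05;0.048 0.105 0 0 0.05;0.067 0.149 0 0 0.05;0.067 0.149 0 0 0.05'|grep -E 'posi|gripper';python3 -m inch '0 0 0 0 0.05;0 0 0 0 0.05;0 0 0 0 0.05'
python3 - <<'E'
from h import *
print(arm.observe()['position'])
for cam in ('scene','side'):
  im=arm.get_image(cam)
  for P in ([.371,-.313,.025],[.4757,-.3197,.025],[.423,-.316,.003]):
    p=topix(cam,P); r,c=int(p[0]),int(p[1]); print(cam,r,c,im[r-2:r+3,c-2:c+3].mean((0,1)))
  for q in arm.silhouettes(cam,'cast_a_mid')[:4]: print(q['conf'],q['point'],q['region'].sum())
for q in arm.place_of('wrist','ring_a_mid')[:0]: pass
E
```

```text
position: [0.4776, 0.034, 0.1952]
clock: 42.55
position: [0.4791, 0.0333, 0.1987]
ee_rot: [2.221, 2.22, 0.003]
force: [-0.0, 0.7, 8.1]
width: 0.645
gripper_force: 20.0
position: [0.5063, 0.042, 0.2984]
gripper_force: 20.0
position: [0.6613, 0.1134, 0.2963]
gripper_force: 20.0
clock: 43.85
position: [0.6568, 0.1095, 0.2976]
ee_rot: [-2.222, -2.221, 0.002]
force: [-0.3, -0.7, -1.0]
width: 0.647
gripper_force: 20.0
[0.65677358 0.10954385 0.29760096]
scene 166 288 [201.   193.8  165.68]
scene 175 255 [46.08 37.24 30.4 ]
scene 176 272 [44.16 35.84 28.6 ]
0.76 [170.9, 288.9] 191
side 288 323 [245.84 236.16 209.48]
side 269 352 [243.72 233.28 206.44]
side 285 337 [230.8  218.48 206.92]
0.86 [290.6, 327.7] 359
```

```bash
python3 -m inch '0.0005 0.001 0.03 0 0.05;0.0005 0.001 0.06 0 0.05;0.0005 0.001 0.085 0 0.05;0.0005 0.001 0.085 0 0.05;0.0005 0.001 0.085 0 0.05'|grep -E 'posi|force'; python3 -m inch '0 0 0.008 0 0.05;0 0 0.015 0 0.05;0 0 0.015 0 0.05'; python3 -m inch '0 0 0 0 0.07;0 0 0 0 0.07;0 0 0 0 0.07;0 0 -0.03 0 0.07;0 0 -0.07 0 0.0918'|grep -E 'posi'; python3 -m inch '-0.02 0 -0.04 0 0.0918;-0.05 0 -0.08 0 0.0918;-0.085 0 -0.09 0 0.0918;-0.12 0 -0.09 0 0.0918;-0.155 0 -0.09 0 0.0918'|grep -E 'posi'; python3 -m inch '-0.035 0 0 0 0.0918;-0.07 0 0 0 0.0918;-0.105 0 0 0 0.0918;-0.14 0 0 0 0.0918;-0.155 0 0 0 0.0918'|grep posi; python3 -m inch '0 0 0 0 0.0918;0 0 0 0 0.0918;0 0 0 0 0.0918'
python3 - <<'E'
from h import *
print(arm.observe()['position'])
im=snap('wrist','w10.png')
for q,z in (('lamp_grip',.057),('rest_mid',.057),('lamp_head',.027)):
  for r in arm.place_of('wrist',q)[:3]: print(q,r['conf'],np.round(r['point']),toplane('wrist',r['point'],z))
E
```

```text
position: [0.6587, 0.1107, 0.2131]
force: [-0.4, -0.2, -1.3]
gripper_force: 20.0
clock: 44.9
position: [0.6584, 0.1107, 0.1973]
ee_rot: [-2.221, -2.221, 0.001]
force: [0.0, 0.2, -0.8]
width: 0.65
gripper_force: 20.0
position: [0.6578, 0.1106, 0.2666]
position: [0.6586, -0.0455, 0.359]
position: [0.6578, -0.2038, 0.358]
clock: 46.7
position: [0.6591, -0.1967, 0.3578]
ee_rot: [-2.218, -2.224, -0.002]
force: [0.4, 0.7, -0.1]
width: 1.005
gripper_force: 0.0
[ 0.65907863 -0.19667262  0.35781097]
lamp_grip 0.79 [124. 266.] [ 0.64807969 -0.14261002  0.057     ]
lamp_head 0.86 [240. 270.] [ 0.64888434 -0.24660624  0.027     ]
```

View pics/w10.png

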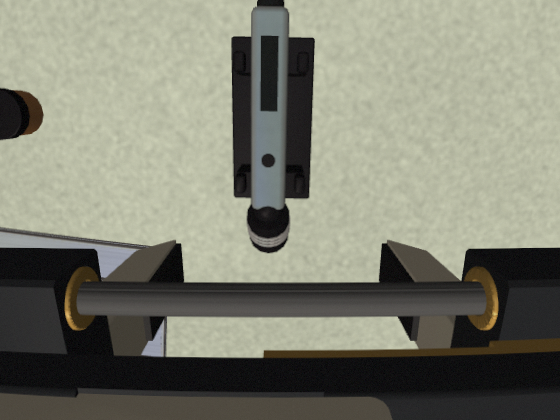

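The black stand with the lamp on it fills (233–313, 37–198). The handle runs from (270,5) to (268,205) with the head at (268,228) towards -y. This is the one without turquoise, as described.

Run:
```python
from h import *
cal=arm.get_calibration('wrist')
for n,p,z in [('top far',(12,270),.069),('top near',(200,268),.069),('pl TL',(37,233),.006),('TR',(38,314),.006),('BL',(196,233),.006),('BR',(198,309),.006),('lens',(240,269),.03)]:
  print(n,np.round(toplane('wrist',p,z,cal),4))
im=arm.get_image('wrist').astype(int)
# handle edges: bluish-grey vs dark plate, rows inside plate
for r in range(50,190,20):
  g=im[r,225:320].sum(1); c=np.where(g>200)[0]+225; c=c[(c>238)&(c<302)]; print(r,c.min(),c.max(),toplane('wrist',(r,(c.min()+c.max())/2),.069,cal)[:2])
```

```text
top far [ 0.6513 -0.0688  0.069 ]
top near [ 0.6492 -0.1985  0.069 ]
pl TL [ 0.6188 -0.0749  0.006 ]
TR [ 0.6863 -0.0756  0.006 ]
BL [ 0.6148 -0.2119  0.006 ]
BR [ 0.6849 -0.2137  0.006 ]
lens [ 0.6484 -0.2457  0.03  ]
50 251 287 [ 0.65052474 -0.09292486]
70 252 286 [ 0.65045882 -0.10597908]
90 252 286 [ 0.65038797 -0.11929493]
110 251 285 [ 0.64960918 -0.13289944]
130 251 285 [ 0.64951898 -0.14681943]
150 251 285 [ 0.64942276 -0.16108454]
170 252 284 [ 0.6493202 -0.1757259]
```

```bash
python3 -m inch '0.027 -0.005 0.0 0 0.0918;0.053 -0.009 0.02 0 0.0918;0.053 -0.009 0.06 0 0.0918;0.053 -0.009 0.09 0 0.0918;0.053 -0.009 0.09 0 0.0918'|grep -E 'posi'; python3 -m inch '0 0 0.02 0 0.07;0 0 0.04 0 0.06;0 0 0.051 0 0.06;0 0 0.051 0 0.06;0 0 0.051 0 0.06';python3 -m inch '0 0 0 0 0.015;0 0 0 0 0.015;0 0 0 0 0.015;0 0 0 0 0.015;0 0 0 0 0.015' 35
```

```text
position: [0.6479, -0.1454, 0.2636]
clock: 47.95
position: [0.6501, -0.1463, 0.218]
ee_rot: [2.221, 2.22, 0.001]
force: [0.7, -0.5, -1.0]
width: 0.663
gripper_force: 0.0
clock: 48.45
position: [0.6497, -0.1463, 0.2169]
ee_rot: [2.221, 2.221, 0.0]
force: [-1.0, -0.6, 1.8]
width: 0.281
gripper_force: 34.9
```

```bash
python3 -m inch '0 0 -0.025 0 0.015;0 0 -0.055 0 0.015;0 0 -0.082 0 0.015;0 0 -0.082 0 0.015;0.005 -0.02 -0.082 0 0.015'|grep -E 'posi|gripper'; python3 -m inch '0.005 -0.035 0 0 0.015;0.01 -0.07 0 0 0.015;0.015 -0.105 0 0 0.015;0.02 -0.14 0 0 0.015;0.025 -0.175 0 0 0.015'|grep -E 'posi|gripper'; python3 -m inch '0.005 -0.02 0 0 0.015;0.005 -0.031 0 0 0.015;0.005 -0.031 0 0 0.015;0.005 -0.031 0 0 0.015'
python3 - <<'E'
from h import *
p=arm.observe()['position'];print(p)
for cam,qs in (('side',('lamp_head','lamp_grip','tray_in')),('scene',('lamp_head','lamp_grip','tray_in')),('wrist',('lamp_head','tray_in'))):
  snap(cam,'l_'+cam+'.png')
  E={'lamp_head':[p[0]-.001,p[1]-.0975,p[2]-.19],'lamp_grip':[p[0],p[1]+.0025,p[2]-.16],'tray_in':[.421,-.315,.003]}
  for q in qs:
    for r in arm.place_of(cam,q)[:1]: print(cam,q,round(r['conf'],2),np.round(r['point'],1),'exp',np.round(topix(cam,E[q]),1),toplane(cam,r['point'],E[q][2]))
E
```

```text
position: [0.6309, -0.1416, 0.2991]
gripper_force: 34.9
position: [0.4527, -0.1159, 0.2979]
gripper_force: 34.9
clock: 49.85
position: [0.4247, -0.1115, 0.2988]
ee_rot: [2.221, 2.221, 0.001]
force: [0.1, 0.3, -1.5]
width: 0.275
gripper_force: 34.9
[ 0.42465327 -0.11146529  0.29880949]
side lamp_head 0.81 [232.4 309.6] exp [233.8 306.6] [ 0.43333    -0.21015418  0.10880949]
side lamp_grip 0.89 [208.2 279.9] exp [209.2 278.7] [ 0.43017737 -0.10762893  0.13880949]
side tray_in 0.83 [285.1 340.2] exp [286.  337.1] [ 0.42883166 -0.31858577  0.003     ]
scene lamp_grip 0.68 [177.7 308.1] exp [178.7 308.5] [ 0.42351159 -0.11286432  0.13880949]
scene tray_in 0.66 [176.7 272.3] exp [176.5 273.3] [ 0.42397329 -0.31573156  0.003     ]
```

```bash
H='0 0 0 0 0.015'
for i in 1 2 3 4 5 6 7 8; do python3 -m inch '0 0 0 0 0.015;0 0 0 0 0.015;0 0 0 0 0.015;0 0 0 0 0.015;0 0 0 0 0.015' | grep -E 'posi|clock'; done
python3 -m inch '-0.005 0.035 0 0 0.015;-0.01 0.07 0 0 0.015;-0.015 0.105 0 0 0.015;-0.02 0.14 0 0 0.015;-0.025 0.175 0 0 0.015'|grep -E 'posi|gripper';python3 -m inch '-0.005 0.025 0 0 0.015;-0.01 0.05 0 0 0.015;-0.01 0.05 0 0 0.015;-0.01 0.05 0 0 0.015;-0.01 0.05 0 0 0.015'
```

```text
clock: 50.9
position: [0.4236, -0.1112, 0.2987]
clock: 51.4
position: [0.4236, -0.1112, 0.2987]
clock: 51.9
position: [0.4236, -0.1112, 0.2987]
clock: 52.4
position: [0.4236, -0.1112, 0.2987]
clock: 52.9
position: [0.4236, -0.1112, 0.2987]
clock: 53.4
position: [0.4236, -0.1112, 0.2987]
clock: 53.9
position: [0.4236, -0.1112, 0.2987]
clock: 54.4
position: [0.4236, -0.1112, 0.2987]
position: [0.6, -0.1365, 0.2985]
gripper_force: 34.9
clock: 55.4
position: [0.6478, -0.1461, 0.2984]
ee_rot: [-2.221, -2.221, 0.001]
force: [0.4, 0.4, -2.7]
width: 0.281
gripper_force: 34.9
```

```bash
python3 -m inch '0 0.0015 0.02 0 0.015;0 0.0015 0.04 0 0.015;0 0.0015 0.055 0 0.015;0 0.0015 0.055 0 0.015;0 0.0015 0.055 0 0.015'|grep -E 'posi|force'; python3 -m inch '0 0 0.01 0 0.015;0 0 0.02 0 0.015;0 0 0.025 0 0.015;0 0 0.025 0 0.015;0 0 0.025 0 0.015'
```

```text
position: [0.65, -0.1462, 0.2441]
force: [0.2, -0.2, -1.6]
gripper_force: 34.9
clock: 56.4
position: [0.6501, -0.1462, 0.2186]
ee_rot: [-2.221, -2.221, 0.0]
force: [-1.0, 0.7, -1.5]
width: 0.284
gripper_force: 34.9
```

Next I lower the last millimetre, release, back off and check everything with the networks.

```bash
python3 -m inch '0 0 0.001 0 0.015;0 0 0.0015 0 0.015;0 0 0.0015 0 0.015'|grep -E 'posi|force'; python3 -m inch '0 0 0 0 0.06;0 0 0 0 0.06;0 0 0 0 0.06;0 0 0 0 0.06;0 0 -0.03 0 0.06'|grep -E 'posi|force'; python3 -m inch '0 0 -0.04 0 0.06;0 0 -0.08 0 0.06;-0.03 0 -0.11 0 0.0918;-0.055 0.01 -0.11 0 0.0918;-0.055 0.01 -0.11 0 0.0918';python3 -m inch '0 0 0 0 0.0918;0 0 0 0 0.0918'|grep posi
python3 - <<'E'
from h import *
for cam in ('wrist','scene','side'):
  arm.get_image(cam)
  for q,z in (('lamp_grip',.057),('lamp_head',.027),('ring_a_mid',.0165),('cast_a_mid',.014),('puppet_mid',.09),('pot_mid',.017),('beaker_mid',.0425)):
    for r in arm.place_of(cam,q)[:3]:
      if r['conf']>.3: print(cam,q,round(r['conf'],2),np.round(r['point']),np.round(toplane(cam,r['point'],z),3)[:2])
E
```

```text
position: [0.6502, -0.1463, 0.2174]
force: [-0.2, -0.2, -1.9]
gripper_force: 34.9
position: [0.6485, -0.1459, 0.2438]
force: [-0.7, -0.5, 0.4]
gripper_force: 0.0
clock: 57.7
position: [0.6601, -0.206, 0.3587]
ee_rot: [2.224, 2.212, -0.001]
force: [0.7, -0.2, -0.6]
width: 0.865
gripper_force: 0.0
position: [0.66, -0.2, 0.3565]
wrist lamp_grip 0.95 [118. 264.] [ 0.647 -0.141]
wrist ring_a_mid 0.74 [235. 271.] [ 0.651 -0.248]
wrist pot_mid 0.94 [112.   8.] [ 0.423 -0.136]
scene lamp_grip 0.8 [224. 223.] [ 0.654 -0.141]
scene lamp_grip 0.63 [328. 272.] [0.693 0.205]
scene lamp_head 0.43 [210. 213.] [ 0.645 -0.236]
scene ring_a_mid 0.92 [281. 254.] [0.653 0.037]
scene cast_a_mid 0.72 [169. 286.] [ 0.377 -0.315]
scene cast_a_mid 0.68 [179. 253.] [ 0.486 -0.319]
scene cast_a_mid 0.44 [173. 287.] [ 0.385 -0.298]
scene puppet_mid 0.67 [159. 172.] [ 0.687 -0.423]
scene puppet_mid 0.41 [172. 290.] [ 0.422 -0.211]
scene pot_mid 0.72 [210. 304.] [ 0.424 -0.127]
scene beaker_mid 0.66 [393. 328.] [0.663 0.383]
scene beaker_mid 0.64 [181. 253.] [ 0.504 -0.277]
side lamp_grip 0.65 [211. 342.] [ 0.634 -0.154]
side lamp_head 0.74 [288. 328.] [ 0.377 -0.322]
side lamp_head 0.64 [210. 343.] [ 0.684 -0.121]
side lamp_head 0.58 [229. 367.] [ 0.646 -0.24 ]
side ring_a_mid 0.75 [199. 301.] [0.654 0.03 ]
side cast_a_mid 0.66 [291. 327.] [ 0.379 -0.318]
side pot_mid 0.54 [251. 285.] [ 0.42  -0.132]
side beaker_mid 0.83 [162. 232.] [0.644 0.368]
```

```bash
python3 -m inch '0.035 0 -0.02 0 0.0918;0.07 0 -0.04 0 0.0918;0.105 0 -0.04 0 0.0918;0.14 0 -0.04 0 0.0918;0.175 0 -0.04 0 0.0918'|grep posi; python3 -m inch '0.03 0 0 0 0.0918;0.045 0 0 0 0.0918;0.045 0 0 0 0.0918;0.045 0 0 0 0.0918'|grep posi
python3 - <<'E'
from h import *
for g in ((.650,.041),(.658,.110),(.665,.179)): print(g,rim('wrist',guess=g))
for r in arm.silhouettes('wrist','ring_a_mid')[:4]: 
  ys,xs=np.where(r['region']); print(round(r['conf'],2),np.round(r['point']),toplane('wrist',r['point'],.0165)[:2],r['region'].sum(),np.ptp(ys),np.ptp(xs))
arm.get_image('scene')
for r in arm.silhouettes('scene','ring_a_mid')[:4]: print(round(r['conf'],2),toplane('scene',r['point'],.0165)[:2],r['region'].sum())
E
```

```text
position: [0.66, -0.0249, 0.3976]
position: [0.6603, 0.0172, 0.3972]
(0.65, 0.041) (np.float32(23.414284), 0.65, 0.037500000000000006)
(0.658, 0.11) (np.float32(18.908264), 0.6585, 0.108)
(0.665, 0.179) (np.float32(18.633957), 0.665, 0.17099999999999999)
0.59 [174. 269.] [0.64826871 0.01724721] 1793 63 62
0.53 [157. 106.] [0.48781751 0.03496765] 8777 105 105
0.52 [320. 269.] [ 0.64702357 -0.14850075] 1488 102 27
0.88 [0.65502911 0.03173177] 435
```

```bash
python3 -m inch '0.03 0 0 0 0.0918;0.06 0 0 0 0.0918;0.08 0 0 0 0.0918;0.08 0 0 0 0.0918;0.08 0 0 0 0.0918'|grep posi
python3 - <<'E'
from h import *
im=snap('wrist','w11.png')
for g in ((.658,.110),(.665,.175)):
  b=rim('wrist',guess=g); print(g,b,topix('wrist',[b[1],b[2],.03]))
for q in ('ring_a_mid',):
  for r in arm.look_for('wrist',q)[:4]: print(round(r['conf'],2),np.round(r['point']),toplane('wrist',r['point'],.0165)[:2])
g=cv2.GaussianBlur(cv2.cvtColor(im,cv2.COLOR_RGB2GRAY),(5,5),1)
print(cv2.HoughCircles(g[:245],cv2.HOUGH_GRADIENT,1,30,param1=80,param2=25,minRadius=20,maxRadius=48))
print(topix('wrist',[.69,.18,.03])-topix('wrist',[.66,.18,.03]))
E
```

```text
position: [0.6602, 0.0983, 0.3972]
(0.658, 0.11) (np.float32(26.883224), 0.6585, 0.1065) [167.18484703 278.86449282]
(0.665, 0.175) (np.float32(22.000294), 0.665, 0.178) [ 88.52600506 285.81835344]
0.83 [247. 272.] [0.65045596 0.02032917]
[[[286.5  89.5  31. ]
  [279.5 162.5  26.8]
  [270.5 227.5  27.8]]]
[-7.58795593e-03  3.34909694e+01]
```

```bash
python3 -c "from cell import arm; print(arm.sign_off())"
```

```text
the job is handed in; nothing more can be done
None
```

I've handed the job in: both castings stand on the tray, all three rings lie flat in the bin, and the lamp is back on the black rest after about 4 s held still over the middle of the tray. No score came back; my final camera checks matched all of this.

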